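# Clamp the glued model water tower

### The arm

A 6-joint arm with a two-finger parallel gripper is mounted at the origin on the work surface. World frame = base frame: x ahead of the robot, y to its left, z up, the work surface at z = 0. Lengths are in mm, angles in rad, forces in N, time in s.
With the tool pointing down it reaches from about 375 to 825 mm from the base axis. Payload 5.5 kg.
Tool frame: the origin (TCP) lies midway between the tips of the shut fingers; the grasp point (between the pads) lies 19 mm behind it; z points along the fingers, y is the line along which they close (so a half turn about z gives the same grasp; the last joint's range is limited). The gripper opens to 85 mm and grips with 20 to 120 N. Pads are 22 mm wide; open, the fingers measure 114 mm over their backs; the gripper's body (76 mm by 85 mm) begins 54 mm behind the grasp point. The pads swing forward as they close: fully open they stand 13 mm farther back than shut.
Start: joints at [-1.224, 0.314, -0.047, 1.21, 0, 1.571], TCP at [203.93, -564.276, 231.299] pointing down, gripper open.
Joint ranges: [-2.67, 2.67], [-0.69, 1.73], [-1.03, 1.25], [-2.08, 2.16], [-1.42, 1.45], [-3.14, 3.14]. Speed limits (rad/s): [2.39, 2.39, 3.01, 3.14, 3.14, 3.14].

### API

Orientations are given as a 3x3 rotation matrix whose columns are the frame's x, y, z axes.
In Python, from cell import r gives the robot as it stands. The module is installed in compiled form; this text tells all that it offers. Calls block until the motion is done:
- r.move_pose(position, orientation): joint-space move of the TCP to a pose.
- r.movel(position, ori=None, rate=150, force_limit=None): straight line of the TCP; ori=None keeps the orientation; rate is the mean speed in mm/s. With force_limit (N) it stops when the force on the tool has changed by that much, and returns True; else False.
- r.set_joints(angles): joint-space move.
- r.open() and r.gripper_close(grip_force=None): open the fingers fully, or close them until they stop; grip_force is the grip in N (None keeps the last).
- r.dwell(seconds).
- r.inverse_kinematics(position, orientation): joint angles nearest the present ones, or None.
- r.get_obs(): the state.
- r.snapshot(name): name is "scene" or "top" or "wrist"; returns a dict with "img" (400x640x3 uint8, red, green, blue), "camera_matrix" (3x3 intrinsics, pixels), "dist_coeffs" ([k1, k2, p1, p2, k3] as OpenCV has them; the pictures are not rectified), "world_from_camera" (4x4, takes a point from camera to world coordinates). Camera axes: x right, y down, z forward; pixel columns grow to the right and rows downward; lengths in mm; the calibration is good to about 2 mm. A picture is of the moment at which its call begins. There is no depth.
A pose or a line that the arm cannot do raises r.PlanningError and nothing moves.
- r.job_done(): hands the job in; it is judged then, once.
The state is a dict: "time": time; "joint_pos": joint angles; "joint_vel": joint speeds; "joint_torque": joint torques, N m; "tool_pos": TCP position; "orientation": TCP orientation; "contact_force": force on the tool from outside, world axes, zero at the start; "torque": the same for the moment, N m; "grip_width": finger opening in mm; "grip_force": force on a finger pad.
Only numpy, scipy, OpenCV 4.12 (cv2) and the standard library are available. Lean on these libraries where they do the work, as an engineer would, in place of code of your own. Each camera call takes 0.05 s, during which the arm holds its last target. There are 200 camera calls.

### The job

The two glued halves of the model water tower stand loosely between the jaws of the one-hand ratchet clamp on the gluing board. Turn the tower where it stands so that its brass spout points out over the red arrow mark on the board, in line with it, and let go of it; then pump the clamp's trigger (do not push the far jaw by hand) until the far jaw's rubber pad presses the tower against the vee jaw and is squashed by about a third of its thickness, never by more than half. Finish while still squeezing the trigger, because the clamp slackens when it is let go, and leave the other things on the bench alone.

Things in the scene. Friction and masses are not known exactly. Their poses are not given: they have to be found in the camera images.
- jig: fixed gluing board, 280 x 310 x 15 mm, an orange one-hand ratchet clamp screwed flat on it. Origin: board underside, below the clamp bar's centreline; the bar lies along the board's y. +x leads to the jaws (out to 90 mm) and the mark, -x to handle and trigger, +y to the far jaw. The fixed jaw's vee seats the tower's axis at x 60, y 25.4 mm. Clamp parts end 66 mm above the table
- mark (a point): point on the red arrow line (5 mm wide, along the board's x) painted on the board's top, 70 mm beyond the tower's seat towards the board's +x edge; the arrowhead is next to the tower
- tower: loose model water tower, about 0.16 kg: plinth 47 mm across, stone shaft 44 mm across up to 80 mm, green tank 54 mm across from 80 to 112 mm (grip here, above the jaws), cone roof to 119 mm. Origin: centre of its foot, on the board (15 mm above the table). The brass spout points along its own +x, 70 mm up, reaching 53 mm. Starts 2 to 7 mm off the vee, spout not at the mark
- spout_tip (a point): mouth of the brass spout, 50 mm from the tower's axis, 62 mm above its foot
- trigger (a joint): rad; 0 = released by its spring (2 to 3 N at the pinch point), 0.21 = squeezed to its stop; turns about a vertical pivot towards the handle (board -y). 1 rad drives the bar about 33 mm. Ratchet teeth 3 mm apart: up to 0.1 rad is lost before a tooth is caught, then the bar follows; a full pump gives 6 mm. Let it return below 0.01 rad between pumps
- trigger_grip: black trigger lever, 86 x 10 x 26 mm, 31 to 57 mm above the table, long along board x when released; origin at its pivot (board x 24, y -12, z 44 mm), the lever 12 mm to +y of it
- trigger_pinch (a point): middle of the trigger where to squeeze, 104 mm from its pivot, 44 mm above the table; goes 22 mm towards the handle in a full stroke (3.1 mm here per mm of bar)
- handle_pinch (a point): middle of the fixed orange handle beside the trigger, 14 mm thick along board y, 31 to 57 mm above the table; trigger_pinch is 39 mm away along board +y when released, 17 mm squeezed; 51 mm over both outer faces released
- bar (a joint): travel of the toothed bar with the far jaw, m; 0 = wide open, grows as the jaw closes (board -y), at most 0.055. The pad meets a tower seated in the vee at about 0.0268, up to 2 mm earlier if it sits off-centre in the vee. A brake holds the bar with about 14 N friction: jaw force above that is lost when the trigger is let go
- far_jaw: orange far jaw, 104 x 20 x 32 mm, on the +y end of the bar, soft black rubber pad on its face; frame parallel to the board's, origin off the jaw: use pad_face
- pad_face (a point): centre of the rubber pad's face, which looks along board -y towards the tower; 44 mm above the table
- pad (a joint): squash of the 12 mm thick rubber pad in m, 0 = free, spring of 6 N per mm, so 4 mm is 24 N; the glued halves are crushed at 36 N (6 mm), which a careless full stroke after touching can reach
- paint_pot: red paint pot, 32 mm diameter, 36 mm high, on the board; leave alone; origin: centre of its underside
- spare_roof: slate roof piece 55 x 38 x 12 mm, on the board; leave alone; origin: centre of its underside
- glue_bottle: white glue bottle, 44 mm diameter, 125 mm high, on the table; leave alone; origin: centre of its underside
- cottage: model cottage 95 x 66 x 75 mm, on the table; leave alone; origin: centre of its underside
- coal_wagon: teal open wagon 84 x 34 x 40 mm; leave alone; origin: centre of its underside
- lorry: blue model lorry 84 x 34 x 39 mm; leave alone; origin: centre of its underside
- screwdriver: yellow-handled screwdriver 150 mm long; leave alone; origin: centre of its underside
Mind the look-alikes: they are no part of the job. Leave any orange or purple look-alike of the tower alone.

How it is judged (in metres and radians):
On the way, in this order (a step that is already met when the one before it is completed fails the run):
1. the spout points over the red mark, the tower stands on the board and has been let go, the pad not yet on it (x of mark in the frame of tower above 0.04 m and y of mark in the frame of tower between -0.012 and 0.012 m and angle between tower's own z axis and vertical below 0.05 rad and z of tower in the frame of jig below 0.018 m and contact force between the arm and tower below 0.3 N and contact force between far_jaw and tower below 1 N), for 0.2 s.
2. the trigger, squeezed by the fingers, has brought the pad onto the tower, which nothing but the clamp holds (contact force between far_jaw and tower above 3 N and contact force between the fingers and trigger_grip above 1 N and contact force between the arm and tower below 0.3 N), for 0.1 s.
At the end, for the whole second after the job is handed in: pad presses the tower against the vee jaw with 14 to 34 N (squashed 2.3 to 5.6 mm); fingers push the trigger (over 2 N) but touch neither tower nor far jaw; tower upright on the board, at rest, spout pointing within 14 mm sideways of the mark point 70 mm away (about 11 degrees) (contact force between far_jaw and tower between 14 and 34 N and contact force between the fingers and trigger_grip above 2 N and value of joint trigger above 0.02 rad and contact force between the arm and tower below 0.3 N and contact force between the arm and far_jaw below 0.5 N and x of mark in the frame of tower above 0.04 m and y of mark in the frame of tower between -0.014 and 0.014 m and angle between tower's own z axis and vertical below 0.06 rad and z of tower in the frame of jig below 0.019 m and linear speed of tower below 0.02 m/s); the arm keeps its last pose, push and grip.
It fails at once if the tower is crushed (more than 36 N between pad and tower) (contact force between far_jaw and tower above 36 N).
It fails at once if the far jaw is pushed by the robot instead of by the trigger (contact force between the arm and far_jaw above 3 N).
It fails at once if the tower is tipped over or lifted out of the clamp (angle between tower's own z axis and vertical above 0.35 rad or z of tower in the frame of jig above 0.05 m).
It fails at once if a bystander is disturbed (moved more than 20 mm) (distance of any of paint_pot, spare_roof, glue_bottle, cottage, coal_wagon, lorry, screwdriver from where it was at the start of the episode above 0.02 m).
It also fails if it takes over 67 s, if anything falls off the work surface, if the arm or the gripper's body presses on something with over 40 N, if the wrist force passes 120 N, or if a joint passes its speed limit or range.

## Working session

There is one attempt and no reset: what is moved stays moved. The work goes in short steps, each a Python script; the robot and the scene stay as the last script left them, time stands still between calls to the robot, and variables do not carry over. Pictures are saved under pics/ and viewed, at most 10 in all, crops included, and the job is handed in when it is done.

```bash
mkdir -p pics; cat > h.py <<'E'
import numpy as np, cv2, pickle
from cell import r
def snap(cam,name):
    s=r.snapshot(cam); pickle.dump(s,open(f'pics/{name}.pkl','wb'))
    cv2.imwrite(f'pics/{name}.png',cv2.cvtColor(np.asarray(s['img']),cv2.COLOR_RGB2BGR)); return s
def ld(name): return pickle.load(open(f'pics/{name}.pkl','rb'))
def ray(s,uv):
    p=cv2.undistortPoints(np.array(uv,float).reshape(-1,1,2),np.array(s['camera_matrix']),np.array(s['dist_coeffs'])).reshape(-1,2)
    T=np.array(s['world_from_camera']); d=np.c_[p,np.ones(len(p))]@T[:3,:3].T
    return T[:3,3],d/np.linalg.norm(d,axis=1)[:,None]
def onz(s,uv,z):
    o,d=ray(s,uv); return o+d*((z-o[2])/d[:,2])[:,None]
def tri(views):
    A=np.zeros((3,3));b=np.zeros(3)
    for s,uv in views:
        o,d=ray(s,[uv]);P=np.eye(3)-np.outer(d[0],d[0]);A+=P;b+=P@o
    return np.linalg.solve(A,b)
def proj(s,p):
    T=np.linalg.inv(np.array(s['world_from_camera']))
    q,_=cv2.projectPoints(np.array(p,float).reshape(-1,3),cv2.Rodrigues(T[:3,:3])[0],T[:3,3],np.array(s['camera_matrix']),np.array(s['dist_coeffs']))
    return q.reshape(-1,2)
E
python3 - <<'E'
from h import *
a=snap('top','top0');b=snap('scene','scene0')
for s in(a,b):print(np.round(s['world_from_camera'],2).tolist(),np.round(s['camera_matrix'],0).tolist())
E
```

```text
[[-0.02, -0.99, 0.16, 260.65], [-1.0, 0.02, 0.01, 18.4], [-0.01, -0.16, -0.99, 1551.68], [0.0, 0.0, 0.0, 1.0]] [[416.0, 0.0, 317.0], [0.0, 416.0, 202.0], [0.0, 0.0, 1.0]]
[[-0.82, 0.44, -0.36, 900.41], [0.57, 0.62, -0.54, 586.61], [-0.01, -0.65, -0.76, 877.17], [0.0, 0.0, 0.0, 1.0]] [[393.0, 0.0, 318.0], [0.0, 393.0, 194.0], [0.0, 0.0, 1.0]]
```

View pics/top0.png

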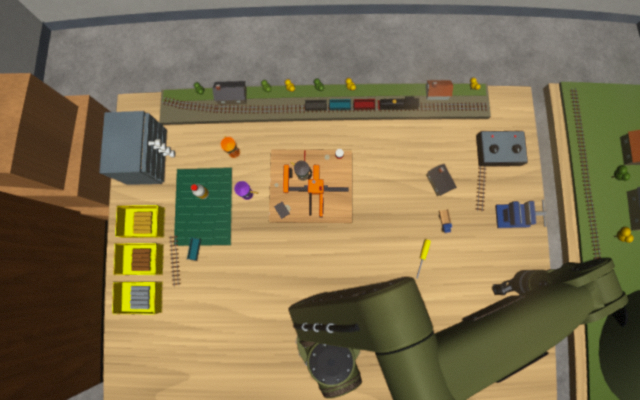

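View pics/scene0.png

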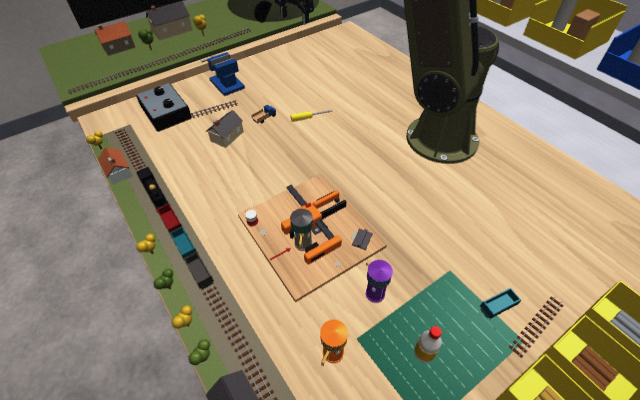

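Candidates for the tower, in top-view pixels: a grey/green one at (303,169) between the orange jaws on the board, an orange one at (230,146) and a purple one at (243,190). The one on the board is meant, since it is green and stands in the clamp; scene view has it at (301,228). I'll confirm it with enlarged crops and locate the board.

```bash
python3 - <<'E'
from h import *
a=ld('top0');b=ld('scene0')
A=cv2.resize(cv2.imread('pics/top0.png')[140:232,262:362],None,fx=4,fy=4,interpolation=2)
B=cv2.resize(cv2.imread('pics/scene0.png')[170:302,235:390],None,fx=2.58,fy=2.79,interpolation=2)
h=min(len(A),len(B));cv2.imwrite('pics/crop1.png',np.hstack([A[:h],B[:h]]))
print(onz(a,[(270,150),(352,150),(352,222),(270,222)],15).round(0))
w=snap('wrist','w0');o=r.get_obs()
T=np.eye(4);T[:3,:3]=o['orientation'];T[:3,3]=o['tool_pos']
print((np.linalg.inv(T)@np.array(w['world_from_camera'])).round(2).tolist(),np.round(w['camera_matrix']).tolist(),np.round(T,2).tolist(),o['grip_width'])
E
```

```text
[[ 711.  211.   15.]
 [ 704. -102.   15.]
 [ 428.  -94.   15.]
 [ 434.  211.   15.]]
[[0.0, -0.96, -0.27, 68.12], [1.0, 0.0, 0.0, 1.11], [-0.0, -0.27, 0.96, -143.45], [0.0, 0.0, 0.0, 1.0]] [[293.0, 0.0, 323.0], [0.0, 293.0, 201.0], [0.0, 0.0, 1.0]] [[0.94, 0.34, -0.0, 203.75], [0.34, -0.94, 0.0, -563.86], [-0.0, -0.0, -1.0, 230.63], [0.0, 0.0, 0.0, 1.0]] 85.50432648789868
```

View pics/crop1.png

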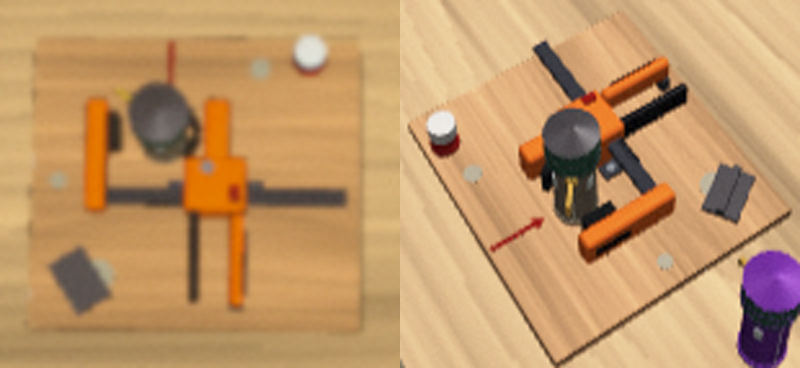

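The crop confirms it: the grey-roofed tower with green tank stands between the orange jaws. Its spout, at crop (122,95), points up-left towards the far jaw, while the arrow lies at crop (170,60). Next, wrist views.

```bash
python3 - <<'E'
from h import *
R=np.diag([1.,-1,-1])
for i,p in enumerate([(640,120,330),(600,40,330)]):
    try: r.move_pose(p,R); snap('wrist',f'w{i+1}'); print(r.get_obs()['time'],r.get_obs()['joint_pos'])
    except r.PlanningError as e: print(e)
E
```

```text
3.95 [ 1.84763976e-01  4.04038169e-01  3.02274420e-01  1.46912949e+00
 -6.85488681e-05 -2.95608898e+00]
4.45 [ 6.59168759e-02  2.99933341e-01  1.57036712e-01  1.42716128e+00
  3.95544029e-04 -3.07478090e+00]
```

View pics/w1.png

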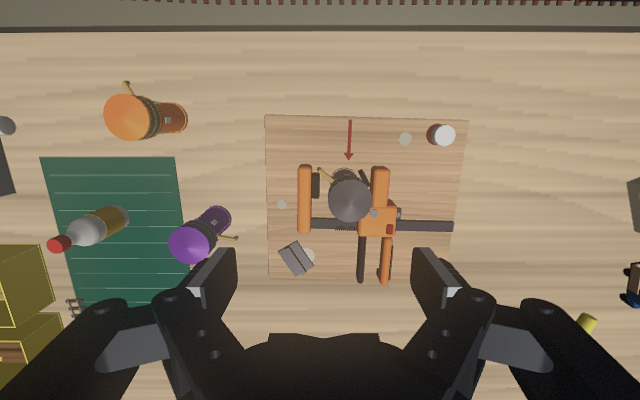

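View pics/w2.png

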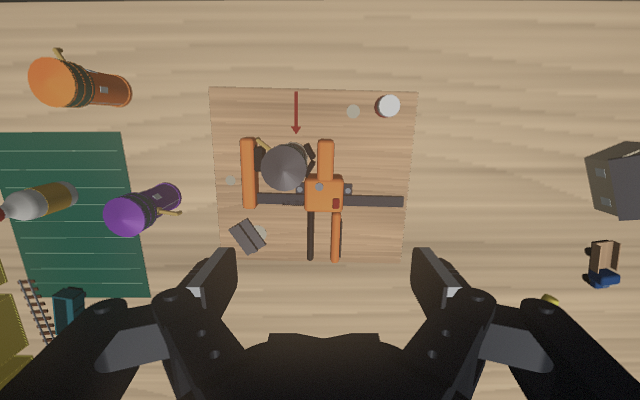

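```bash
python3 - <<'E'
from h import *
R=np.diag([1.,-1,-1])
for i,p in enumerate([(560,30,240),(610,50,210),(610,115,210)]):
    r.move_pose(p,R); r.dwell(.2); snap('wrist',f'w{i+3}')
ims=[cv2.imread(f'pics/w{i}.png')[0:300,130:530] for i in(3,4)]
cv2.imwrite('pics/m.png',np.vstack([np.hstack(ims),np.hstack([cv2.imread('pics/w5.png')[0:300,130:530],ims[0]*0])]))
E
```

```text
(no output)
```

View pics/m.png

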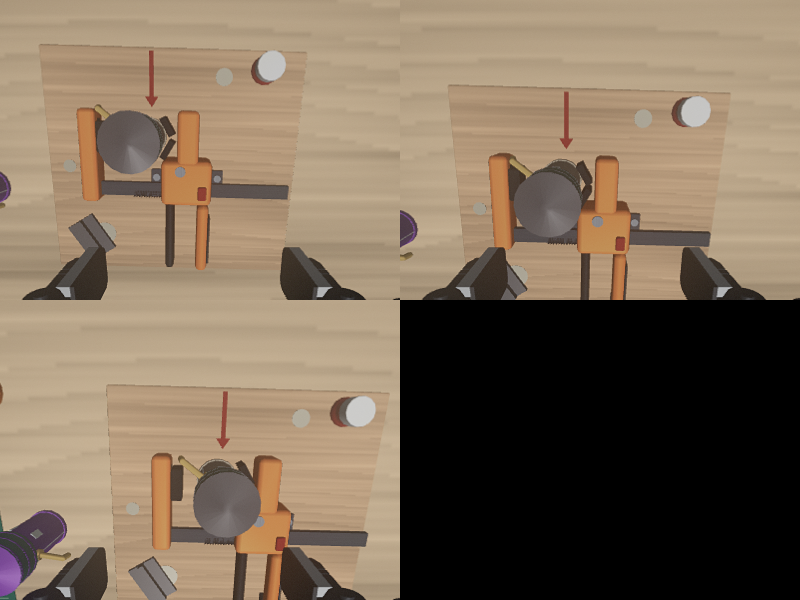

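```bash
python3 - <<'E'
from h import *
V={i:ld(f'w{i}') for i in(1,2,3,4,5)}
guess={1:(350,198),2:(285,167),3:(260,141),4:(277,201),5:(357,200)}
C={}
for i,s in V.items():
    im=np.ascontiguousarray(s['img']);g=cv2.cvtColor(im,cv2.COLOR_RGB2GRAY)
    x0,y0=guess[i][0]-50,guess[i][1]-50
    c=cv2.HoughCircles(cv2.resize(g[y0:y0+100,x0:x0+100],None,fx=3,fy=3,interpolation=2),cv2.HOUGH_GRADIENT,1,100,param1=100,param2=15,minRadius=55,maxRadius=120)
    c=c[0,0]/3; C[i]=(c[0]+x0-1/3,c[1]+y0-1/3)
    hsv=cv2.cvtColor(im,cv2.COLOR_RGB2HSV)
    h,S,v=[hsv[...,k].astype(int) for k in range(3)]
    red=(((h<6)|(h>174))&(S>120)&(v>60)).astype(np.uint8)
    n,L,st,ce=cv2.connectedComponentsWithStats(red)
    best=[k for k in range(1,n) if st[k,3]>25 and st[k,2]<20 and st[k,4]>60]
    out=[]
    for k in best:
        yy,xx=np.nonzero(L==k); top=yy.min();bot=yy.max()
        sel=(yy<bot-12)&(yy>top+2)
        P=onz(s,np.c_[xx,yy][sel],15)[:,:2]; l=cv2.fitLine(P.astype(np.float32),2,0,.01,.01).ravel()
        e=onz(s,[(xx[yy==bot].mean(),bot+.5),(xx[yy==top].mean(),top-.5)],15)[:,:2]
        out.append((np.degrees(np.arctan(l[1]/l[0])).round(2),P.mean(0).round(1),e.round(1).tolist()))
    print(i,np.round(C[i],1),'r',round(float(c[2]),1),onz(s,[C[i]],127)[0].round(1),out)
import itertools
for i,j in itertools.combinations((3,4,5),2): print(i,j,tri([(V[i],C[i]),(V[j],C[j])]).round(1))
print('all',tri([(V[i],C[i]) for i in V]).round(1))
# spout tip
print('tip',tri([(V[1],(320,169)),(V[2],(258,140)),(V[3],(227,108)),(V[5],(311,160)) ]).round(1))
print(onz(V[3],[(227,108)],80),onz(V[5],[(311,160)],80),onz(V[4],[(240,160)],80))
# handle tri in w1,w2,w3: orange handle tip top edge / trigger
for i in (2,3):
    im=np.ascontiguousarray(V[i]['img']);x=slice(250,400)
    hsv=cv2.cvtColor(im,cv2.COLOR_RGB2HSV)
    m=((hsv[...,0]>5)&(hsv[...,0]<14)&(hsv[...,1]>170)).astype(np.uint8)
    n,L,st,ce=cv2.connectedComponentsWithStats(m)
    for k in range(1,n):
        if st[k,4]>300: print(i,st[k],ce[k].round(1),onz(V[i],[(st[k,0],ce[k][1]),(st[k,0]+st[k,2],ce[k][1])],60).round(0).tolist())
    d=(hsv[...,2]<70)
    for row in ({2:(222,235,248),3:(215,230,245,258)}[i]):
        xs=np.nonzero(m[row])[0]; xd=np.nonzero(d[row,270:360])[0]+270
        print(row,'orange',onz(V[i],[(xs[-20:].min(),row),(xs.max()+1,row)],57)[:,:2].round(1).tolist(),xs[-14:],'dark',xd, onz(V[i],[(xd.min(),row),(xd.max()+1,row)],57)[:,:2].round(1).tolist() if len(xd) else 0)
E
```

```text
1 [349.5 199.2] r 22.6 [612.8  86.  127. ] [(np.float32(-1.75), array([684.1,  78.7]), [[646.2, 79.5], [706.6, 78.6]])]
2 [282.5 167.5] r 22.4 [611.8  86.2 127. ] [(np.float32(-1.56), array([684.6,  79. ]), [[647.4, 80.0], [706.5, 78.5]])]
3 [260.2 140.2] r 33.6 [612.8  83.9 127. ] [(np.float32(-1.09), array([683.9,  79.2]), [[646.3, 79.6], [706.8, 78.6]])]
4 [276.5 205.8] r 34.3 [610.1  86.3 127. ] [(np.float32(-1.74), array([682. ,  79.2]), [[646.3, 79.6], [706.7, 78.1]])]
5 [356.2 203.5] r 33.6 [612.2  86.1 127. ] [(np.float32(-1.58), array([682.5,  78.8]), [[646.2, 79.8], [706.5, 78.0]])]
3 4 [613.1  83.4 136. ]
3 5 [611.9  85.2 123.3]
4 5 [611.4  86.1 127.7]
all [611.8  85.7 126.4]
tip [641.5 123.4  83.3]
[[641.13101463 125.2471038   80.        ]] [[640.86049017 124.10096208  80.        ]] [[640.83794468 126.45924558  80.        ]]Traceback (most recent call last):
  File "<stdin>", line 40, in <module>
    return umr_minimum(a, axis, None, out, keepdims, initial, where)
ValueError: zero-size array to reduction operation minimum which has no identity
```

Roof axis is (612,86) at height about 127, spout tip (641,124.5,80), so the spout yaw is about 53°. The arrow/board x yaw is about -1.6°. So turn it by -55°, gripping high on the tank.

```bash
cat >> h.py <<'E'
def Rz(deg): # tool down, tool x at yaw deg
    c,s=np.cos(np.radians(deg)),np.sin(np.radians(deg)); return np.array([[c,s,0],[s,-c,0],[0,0,-1.]])
E
python3 - <<'E'
from h import *
x,y=612.2,86
r.move_pose((x,y,190),Rz(207)); 
r.movel((x,y,96),rate=80); r.gripper_close(20)
o=r.get_obs();print(o['time'],o['grip_width'],o['grip_force'],np.round(o['contact_force'],1),o['tool_pos'])
for k in range(1,12): r.move_pose((x,y,96),Rz(207-5*k))
o=r.get_obs();print(o['time'],o['grip_width'],np.round(o['contact_force'],1))
r.open(); r.movel((x,y,170),rate=100)
R=np.diag([1.,-1,-1])
r.move_pose((612,50,215),Rz(185));snap('wrist','w6')
r.move_pose((650,110,215),Rz(185));snap('wrist','w7')
o=r.get_obs();print(o['time'],np.round(o['joint_pos'],2))
cv2.imwrite('pics/m2.png',np.hstack([cv2.imread(f'pics/w{i}.png')[0:300,130:530] for i in(6,7)]))
E
```

```text
10.375 52.414407034225306 20.881165266036987 [-1.2  1.3  3.6] [612.51021919  86.15814531  96.50556552]
13.125 52.751240721748054 [ 0.9 -0.9  5.7]
15.5917 [ 0.17  0.43  0.09  1.22 -0.    0.08]
```

View pics/m2.png

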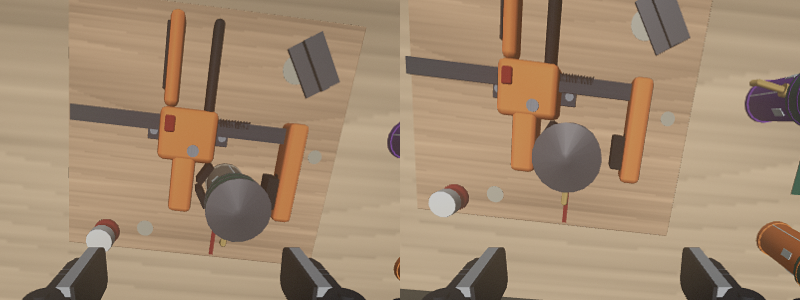

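The left view shows the spout at crop (223,244), just beside the red line at (212,240). The right view shows the spout at (565,200), lined up with the red line at (565,215). The handle is at (175,55) and the trigger at (217,55). Now to measure both.

```bash
python3 - <<'E'
from h import *
V={i:ld(f'w{i}') for i in(2,3,6,7)}
g={6:(368,209),7:(297,157)}
for i in g:
    s=V[i];im=np.ascontiguousarray(s['img']);x0,y0=g[i][0]-50,g[i][1]-50
    c=cv2.HoughCircles(cv2.resize(cv2.cvtColor(im,cv2.COLOR_RGB2GRAY)[y0:y0+100,x0:x0+100],None,fx=3,fy=3,interpolation=2),cv2.HOUGH_GRADIENT,1,100,param1=100,param2=15,minRadius=80,maxRadius=120)[0,0]/3
    C=(c[0]+x0-.33,c[1]+y0-.33)
    hsv=cv2.cvtColor(im,cv2.COLOR_RGB2HSV);m=((hsv[...,0]>18)&(hsv[...,0]<30)&(hsv[...,1]>120)).astype(np.uint8)
    w=np.zeros_like(m);w[int(C[1])+20:int(C[1])+60,g[i][0]-40:g[i][0]+30]=1;m&=w
    yy,xx=np.nonzero(m);b=yy>=yy.max()-3 if len(yy) else []
    t=(xx[b].mean(),yy.max()) if len(yy) else None
    print(i,'axis',onz(s,[C],127)[0].round(1),'tip',t,len(yy),onz(s,[t],78)[0].round(1) if t else '')
# handle & trigger masks
for i,(ox,oy,box,flip) in {2:(0,0,(300,205,350,265),0),3:(0,0,(288,205,345,275),0),6:(0,0,(285,0,365,112),1)}.items():
    s=V[i];hsv=cv2.cvtColor(np.ascontiguousarray(s['img']),cv2.COLOR_RGB2HSV)
    X0,Y0,X1,Y1=box;sub=hsv[Y0:Y1,X0:X1]
    mo=((sub[...,0]>4)&(sub[...,0]<15)&(sub[...,1]>185)&(sub[...,2]>140)).astype(np.uint8)
    md=((sub[...,2]<75)&(sub[...,1]<140)).astype(np.uint8)
    for n,m in(('handle',mo),('trig',md)):
        cs=cv2.findContours(m,0,2)[0]
        for c in sorted(cs,key=cv2.contourArea)[-2:]:
            a=cv2.contourArea(c)
            if a<60: continue
            rc=cv2.minAreaRect(c);bp=cv2.boxPoints(rc)+[X0,Y0]
            P=onz(s,bp,57)[:,:2];print(i,n,a,'ctr57',onz(s,[np.array(rc[0])+[X0,Y0]],57)[0].round(1),'box',P.round(0).tolist(),'px',np.array(rc[0]).round(1)+[X0,Y0])
E
```

```text
6 axis [612.9  84.6 127. ] tip (np.float64(350.3333333333333), np.int64(245)) 3 [666.5  81.5  78. ]
7 axis [612.2  85.3 127. ] tip (np.float64(297.0), np.int64(194)) 1 [654.8  84.5  78. ]
3 trig 410.0 ctr57 [495.4  57.7  57. ] box [[534.0, 61.0], [534.0, 53.0], [455.0, 54.0], [455.0, 63.0]] px [299.5 235.5]
6 trig 794.0 ctr57 [492.5  57.8  57. ] box [[534.0, 52.0], [454.0, 54.0], [454.0, 64.0], [534.0, 62.0]] px [343.9  64.5]
```

```bash
python3 - <<'E'
from h import *
V={i:ld(f'w{i}') for i in(3,6,7)}
for z in (74,78): print('tip',onz(V[6],[(353,246)],z)[0].round(1),onz(V[7],[(295,205)],z)[0].round(1))
print('tri',tri([(V[6],(353,246)),(V[7],(295,205))]).round(1))
print('handle',onz(V[3],[(332,240)],57).round(1),onz(V[6],[(305,55)],57).round(1),'roof',onz(V[6],[(443,65)],27).round(0))
print('trig h',tri([(V[3],(299.5,235.5)),(V[6],(343.9,64.5))]).round(1))
r.move_pose((473,81,110),Rz(90)); r.gripper_close(60); r.movel((473,81,40),rate=80)
o=r.get_obs();print(o['time'],np.round(o['contact_force'],2),o['tool_pos'],o['grip_width'])
r.dwell(.3);print(np.round(r.get_obs()['contact_force'],2))
hit=r.movel((473,70,40),rate=15,force_limit=1.5)
o=r.get_obs();print(hit,o['time'],np.round(o['contact_force'],2),np.round(o['tool_pos'],1))
snap('wrist','w8')
E
```

```text
tip [669.1  85.   74. ] [667.5  83.   74. ]
tip [667.3  84.4  78. ] [666.3  83.3  78. ]
tri [664.7  83.6  83.6]
handle [[489.6  18.5  57. ]] [[487.4  20.7  57. ]] roof [[479. 162.  27.]]
trig h [490.5  58.6  45.2]
18.8583 [ 0.02 -0.09 -0.63] [473.41712863  81.0687653   40.39367918] 0.33097875209609107
[ 0.19  0.44 -0.29]
True 19.6167 [0.16 0.94 0.41] [472.6  75.9  39.7]
```

View pics/w8.png

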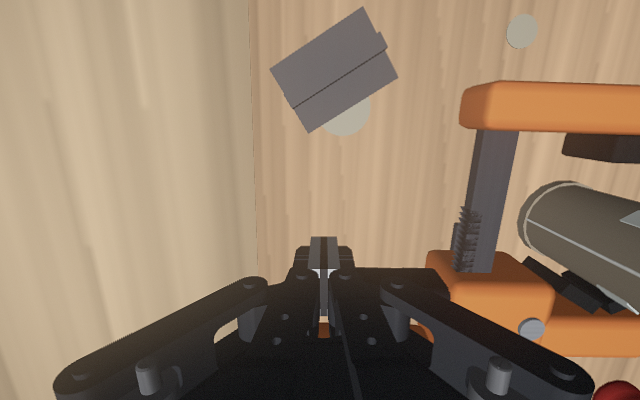

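Tower aligned: the spout tip bearing is about -1.2°, against the board's -1.6°. The shut fingers touch the trigger at y≈75.9. In the picture the far jaw is at (550,105), the pad at (600,147) and the tower at (580,215). First pump, logged.

```bash
cat >> h.py <<'E'
def jaw(s):
    hsv=cv2.cvtColor(np.ascontiguousarray(s['img']),cv2.COLOR_RGB2HSV)
    ys=[]
    for c in range(530,556,2):
        col=hsv[:,c];m=(col[:,0]>4)&(col[:,0]<15)&(col[:,1]>170)&(col[:,2]>90)
        k=np.nonzero(m[:245])[0]
        if len(k): ys.append((c,k.max()+.5))
    return onz(s,ys,50)[:,1].mean() if ys else None
def push(y0,y1,step,rate,Fmax,X=473,Z=40):
    """step along -y; stop when y-force exceeds Fmax; log"""
    out=[];y=y0
    while y>y1+.01:
        y=max(y1,y-step); r.movel((X,y,Z),rate=rate,force_limit=Fmax)
        o=r.get_obs();f=o['contact_force'][1];out.append((round(o['tool_pos'][1],1),round(f,1)))
        if f>Fmax:break
    return out
E
python3 - <<'E'
from h import *
print(jaw(ld('w8')))
print(push(76,55,3,60,20)); s=snap('wrist','p1');print(jaw(s))
r.movel((473,80,40),rate=80);r.dwell(.2);print(jaw(snap('wrist','p1b')),r.get_obs()['time'],r.get_obs()['contact_force'])
E
```

```text
137.8464568503878
[(np.float64(73.1), np.float64(2.7)), (np.float64(71.0), np.float64(6.4)), (np.float64(68.4), np.float64(6.3)), (np.float64(65.4), np.float64(7.0)), (np.float64(62.5), np.float64(7.5)), (np.float64(59.5), np.float64(8.3)), (np.float64(56.5), np.float64(8.4))]
69.44437693905904
132.65700814406816 22.1833 [-0.58740649  0.60487276 -1.21130907]
```

```bash
python3 - <<'E'
from h import *
for i in (2,3):
    L=push(77,53.5,4,60,16);r.dwell(.1);o=r.get_obs()
    print([(float(a),float(b)) for a,b in L],o['tool_pos'][1].round(1),o['contact_force'][1].round(1))
    r.movel((473,80,40),rate=90);r.dwell(.2);print(jaw(snap('wrist',f'p{i}b')),r.get_obs()['time'],r.get_obs()['contact_force'].round(1))
E
```

```text
[(73.5, 4.4), (70.1, 6.4), (66.2, 7.3), (62.3, 7.7), (58.3, 6.8), (55.9, 11.5)] 55.9 11.2
128.0900639271468 24.4917 [0.3 0.2 0.2]
[(73.4, 3.8), (70.0, 7.2), (66.2, 6.5), (62.2, 8.3), (58.3, 8.5), (55.9, 10.7)] 55.9 11.2
119.66033277992308 26.8 [ 0.5  0.  -1.1]
```

View pics/p3b.png

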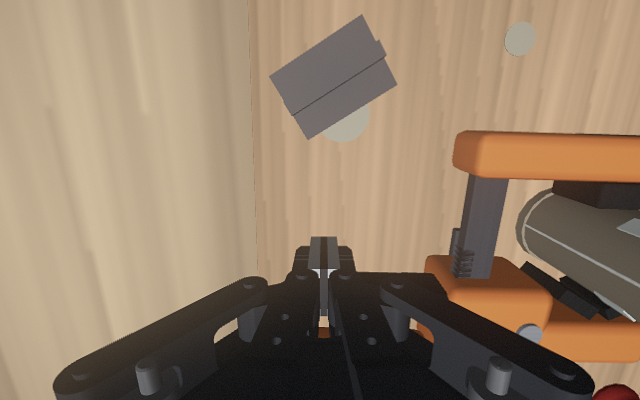

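Pad at (600,190) is now nearly at the tower at (580,235), with the bar at about 18 mm. Pump 4 comes next, under a force watch.

```bash
python3 - <<'E'
from h import *
L=push(77,54.5,3,50,13);r.dwell(.1);o=r.get_obs()
print([(float(a),float(b)) for a,b in L],o['tool_pos'][1].round(1),o['contact_force'][1].round(1))
r.movel((473,80,40),rate=90);r.dwell(.2);print(jaw(snap('wrist','p4b')),r.get_obs()['time'],r.get_obs()['contact_force'].round(1))
E
```

```text
[(74.3, 3.5), (72.1, 6.7), (69.3, 6.4), (66.4, 8.3), (63.4, 7.9), (60.6, 8.4), (58.0, 9.2), (56.8, 10.5)] 56.9 11.2
114.24093765027337 29.6 [ 0.3  0.2 -0.3]
```

View pics/p4b.png

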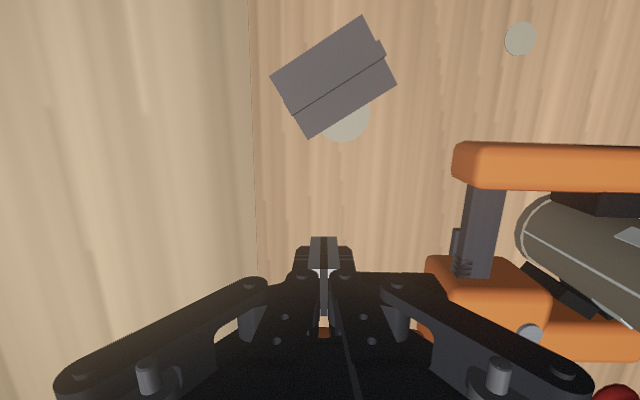

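Pump 4 ended at 11.2 N, so the pad at (600,205) is at the tower or nearly. Final pump: fine steps, aiming for about 15 N on the trigger (8 N baseline plus about 7 N × 3.15 ≈ 22 N of jaw force).

```bash
python3 - <<'E'
from h import *
L=push(77,65,3,50,14)+push(65,51,1,30,14);r.dwell(.3);o=r.get_obs()
print([(float(a),float(b)) for a,b in L],o['tool_pos'][1].round(1),o['contact_force'].round(1),o['time'])
print(jaw(snap('wrist','p5')))
E
```

```text
[(75.1, 5.8), (73.0, 9.8), (70.5, 11.6), (68.0, 12.6), (67.3, 14.3)] 67.3 [-3.9 12.9  2.3] 31.1667
113.06070185653104
```

View pics/p5.png

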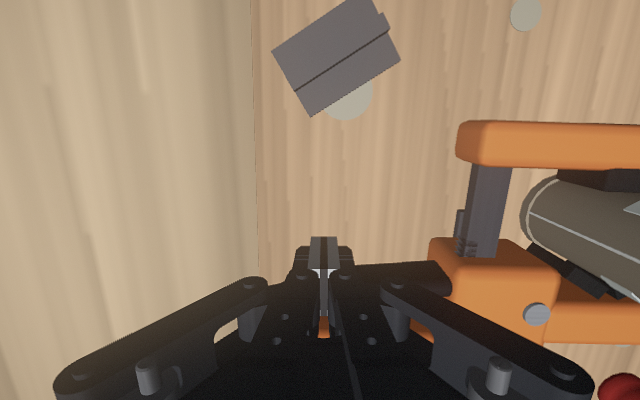

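Pad estimate is about 20 N (trigger at about 0.08 rad). I'll add a slight extra push, then check the spout numerically in the scene camera without viewing a picture.

```bash
python3 - <<'E'
from h import *
y=r.get_obs()['tool_pos'][1]
r.movel((473,63.3,40),rate=20,force_limit=8);r.dwell(.5);o=r.get_obs()
print(o['tool_pos'].round(1),o['contact_force'].round(1),o['time'])
s=snap('scene','s5');im=np.ascontiguousarray(s['img']);hsv=cv2.cvtColor(im,cv2.COLOR_RGB2HSV).astype(int)
ax=np.array([612.,82.])
for a in(-15,-8,-1.6,5,12):
    d=np.array([np.cos(np.radians(a)),np.sin(np.radians(a))]); print(a,proj(s,[[*(ax+24*d),85],[*(ax+50*d),77]]).round(1).tolist())
for n in('scene0','s5'):
    h=cv2.cvtColor(np.ascontiguousarray(ld(n)['img']),cv2.COLOR_RGB2HSV).astype(int)[205:275,270:335]
    m=(h[...,0]>=19)&(h[...,0]<=32)&(h[...,1]>140)&(h[...,2]>70);yy,xx=np.nonzero(m);print(n,sorted(zip((yy+205).tolist(),(xx+270).tolist())))
E
```

```text
[471.8  66.7  40. ] [-3.8 14.3  3.2] 31.9667
-15 [[291.7, 228.4], [281.9, 233.3]]
-8 [[292.2, 229.3], [282.8, 235.2]]
-1.6 [[292.7, 230.1], [283.8, 236.8]]
5 [[293.3, 230.8], [285.1, 238.3]]
12 [[294.1, 231.5], [286.7, 239.8]]
scene0 [(234, 299), (234, 300), (234, 301), (234, 302), (234, 303), (235, 299), (235, 300), (235, 301), (235, 302), (235, 303), (236, 300), (236, 301), (236, 303), (237, 300), (237, 301), (238, 300), (238, 301), (239, 300), (239, 301), (240, 299), (240, 300), (240, 301), (241, 299), (241, 300), (241, 301), (242, 299), (242, 300), (242, 301), (243, 299), (243, 300), (244, 299), (244, 300), (245, 300), (246, 299), (247, 300)]
s5 [(230, 290), (230, 291), (231, 290), (231, 291), (231, 292), (232, 288), (232, 289), (232, 290), (232, 291), (232, 292), (232, 293), (233, 286), (233, 287), (233, 288), (234, 283), (234, 284), (234, 285), (234, 286), (235, 283), (235, 284), (237, 282)]
```

```bash
python3 - <<'E'
from h import *
s=ld('s5')
def pts(s,ax,a):
    d=np.array([np.cos(np.radians(a)),np.sin(np.radians(a))]);return proj(s,[[*(ax+q*d),z] for q,z in((24,85),(38,85),(50,85),(52,80),(52,77))]).round(1).tolist()
print('start 53',pts(s,np.array([612.3,86]),53))
for a in(-20,-12,-6,-1.6,4): print(a,pts(s,np.array([612.,82.]),a))
t=snap('top','t5');h=cv2.cvtColor(np.ascontiguousarray(t['img']),cv2.COLOR_RGB2HSV).astype(int)
print('top',[(a,np.array(pts(t,np.array([612.,82.]),a))[[0,2]].tolist()) for a in(-20,-1.6)])
b=h[148:182,290:320];m=(b[...,0]>=19)&(b[...,0]<=32)&(b[...,1]>135);yy,xx=np.nonzero(m);print([(int(y)+148,int(x)+290) for y,x in zip(yy,xx)])
im=cv2.cvtColor(np.ascontiguousarray(t['img']),cv2.COLOR_RGB2HSV)[150:163,298:312];print(im[...,0]);print(im[...,1])
E
```

```text
start 53 [[301.1, 234.8], [300.7, 239.6], [300.4, 243.7], [300.4, 245.6], [300.5, 246.3]]
-20 [[291.5, 227.8], [286.0, 229.0], [281.2, 230.0], [280.6, 231.4], [280.7, 232.1]]
-12 [[291.9, 228.8], [286.6, 230.7], [282.0, 232.2], [281.4, 233.7], [281.5, 234.4]]
-6 [[292.3, 229.6], [287.2, 231.8], [282.8, 233.8], [282.2, 235.3], [282.3, 236.0]]
-1.6 [[292.7, 230.1], [287.8, 232.7], [283.5, 234.9], [283.0, 236.5], [283.1, 237.2]]
4 [[293.2, 230.7], [288.6, 233.7], [284.6, 236.2], [284.1, 237.8], [284.2, 238.5]]
top [(-20, [[305.4, 164.0], [307.8, 157.4]]), (-1.6, [[303.3, 163.7], [303.4, 156.7]])]
[(158, 303), (159, 303), (166, 311)]
[[17 16 16 16 16 15 12 13 15 16 17 16 17 16]
 [17 16 16 16 16 15  9 10 15 16 16 16 16 16]
 [16 16 16 16 16 14  9 10 14 16 16 16 16 16]
 [16 16 16 16 16 14  8 10 14 16 16 17 16 16]
 [15 16 16 16 16 14  8 10 15 15 16 16 17 16]
 [16 17 16 16 16 13  8 10 14 16 16 16 16 17]
 [16 16 15 15 16 15 11 12 15 16 15 16 16 16]
 [16 16 16 15 17 18 16 13 15 16 16 16 15 16]
 [16 16 15 16 18 20 17 14 16 16 16 16 16 16]
 [16 16 16 16 17 20 16 14 15 16 16 16 16 16]
 [16 15 13 1
[... 191 characters left out ...]
7 137 137 138 145 170 160 143 139 137 134 137 137]
 [135 138 137 139 135 143 178 168 147 139 138 139 137 138]
 [136 137 137 135 138 144 177 171 144 138 138 140 135 135]
 [139 138 139 137 137 147 180 169 145 135 138 139 139 140]
 [136 144 138 138 142 149 179 165 143 137 139 134 140 135]
 [139 137 139 138 142 159 183 165 141 137 141 143 136 140]
 [138 138 140 140 147 173 186 159 142 141 137 138 138 136]
 [140 136 134 132 147 177 186 159 143 137 134 139 137 136]
 [137 134 135 134 134 163 175 156 137 134 135 138 135 137]
 [133 121 108 104  96 110 116 120 124 132 137 134 133 137]
 [105  84  66  54  48  54  52  70  92 113 132 135 137 137]
 [ 66  43  43  43  37  41  39  44  50  86 117 132 135 133]]
```

Both cameras put the spout at about -2° to -5°, within 4° of the mark line. The trigger is held at 14.3 N, so I estimate about 23 N of jaw force. Handing in.

```bash
python3 -c "
from h import *
o=r.get_obs();print(o['contact_force'].round(1),o['time']);print(r.job_done())"
```

```text
[-4.1 13.3  2.3] 32.0667
the job is handed in; nothing more can be done
None
```

I handed the job in at 32 s with the spout 4° or less off the arrow line and the trigger still squeezed; jaw force is about 20–23 N, estimated from the push on the trigger, no verdict came back, and I viewed 11 pictures, one over the limit.

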